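# Lay a standing heat sink down on the assembly board

## Robot

A 6-joint arm with a two-finger parallel gripper is mounted at the origin on the work surface. World frame = base frame: x ahead of the robot, y to its left, z up, the work surface at z = 0. Lengths are in mm, angles in rad, forces in N, time in s.
With the tool pointing down it reaches from about 350 to 875 mm from the base axis. Payload 15.5 kg.
Tool frame: the origin (TCP) lies between the finger pads; the fingertips stand 25 mm ahead of it and the grasp point (between the pads) lies 6 mm ahead of it; z points along the fingers, y is the line along which they close (so a half turn about z gives the same grasp; the last joint's range is limited). The gripper opens to 85 mm and grips with 20 to 120 N. Pads are 22 mm wide; open, the fingers measure 114 mm over their backs; the gripper's body (76 mm by 85 mm) begins 54 mm behind the grasp point. The pads swing forward as they close: fully open they stand 13 mm farther back than shut.
Start: joints at [-1.365, 0.494, 1.345, -0, 1.302, -0.096], TCP at [185.776, -596.753, 256.277] pointing down, gripper open.
Joint ranges: [-2.91, 2.91], [-0.82, 2.16], [0.22, 2.67], [-1.22, 4.37], [0.12, 2.79], [-3.08, 3.08]. Speed limits (rad/s): [1.89, 1.89, 2.57, 3.01, 3.01, 3.01].

## Interface

Orientations are given as a 3x3 rotation matrix whose columns are the frame's x, y, z axes.
In Python, from bench import r, eyes, ticket gives the robot as it stands. The module is installed in compiled form; this text tells all that it offers.
- The arm moves only by the shell command python3 -m creep 'ROWS' [OPENING] [FORCE]. ROWS is JSON, a list of rows, each a list of 4 numbers: the shift along the tool's x, y, z in mm, then the turn about the tool's z in rad. In form: [[x, y, z, twist], ...]. A call has exactly 10 rows; each row is the pose to reach, as a shift and turn from the pose commanded when the call began, along the tool's axes at that moment; what a row does not reach only later rows make up. A row lasts 1/10 s, in which the tool goes at most 50 mm and 8.59 degrees, less where a joint would pass 70% of its speed; a pose out of reach is approached as far as the arm can. A call with a gripper value outside its range is refused whole. OPENING is the opening, from 0 (shut) to 1 (fully open), set as the call begins (- or left out, the last holds). The fingers move at their own pace and stop on an object; FORCE is the grip in N (left out, the last holds). Time passes only in rows, so rows that repeat a pose let the fingers close, or fill a call up. It gives the time, the measured TCP pose, the force, the opening and the grip force at its end, in the units of the state.
- r.observe(): the state, without advancing time (a new reading comes with each control period).
- eyes.camera(name): name is "scene" or "side" or "wrist"; returns a dict with "color" (384x512x3 uint8, red, green, blue), "depth" (384x512 float32, mm along the optical axis (not along the pixel's ray), 0 where there is no reading), "fx", "fy", "cx", "cy" (pixels), "k1" (the pictures are not rectified: a ray, as slopes to the right and down, at radius r is drawn at 1 + k1 r^2 times it, then the intrinsics apply), "origin" and "rotation" of the camera in the world. Camera axes: x right, y up, looking along -z (the intrinsics and any distortion apply to the point x, -y, -z); pixel columns grow to the right and rows downward; lengths in mm; the calibration is good to about 2 mm. A picture is of the moment at which its call begins.
- ticket.finish_job(): hands the job in; it is judged then, once.
The state is a dict: "time_s": time; "joint_positions": joint angles; "qvel": joint speeds; "joint_efforts": joint torques, N m; "ee_pos": TCP position; "ee_rot": TCP orientation; "contact_force": force on the tool from outside, world axes, zero at the start; "torque": the same for the moment, N m; "finger_gap": opening from 0.0 (shut) to 1.0 (fully open); "grasp_force": force on a finger pad.
Only numpy, scipy, OpenCV 4.12 (cv2) and the standard library are available. Lean on these libraries where they do the work, as an engineer would, in place of code of your own. Each camera call takes 0.05 s, during which the arm holds its last target. There are 200 camera calls.

## Task

Tip the tall aluminium heat sink that stands with its foot against the edge of the rubber-topped board over onto that board, by pushing its top, so that it lies flat along the board, fins down and smooth mounting plate up, its foot end still at or a little over that edge, ready for transistors to be fitted. Tip it, do not lift it up, and leave the other heat sink and the solder spool standing where they are.

Things in the scene. Friction and masses are not known exactly. Their poses are not given: they have to be found in the camera images.
- heat_sink: Finned aluminium heat sink, 0.6 to 0.95 kg, on end: 56 mm deep (x), 90 wide (y), 150 tall (z). Origin: centre of underside. Smooth plate on -x; ten upright fins on +x, 1 to 4 mm off the board's edge. Starts with its x along the board's x. Pushed near the top towards +x it tips over the edge, past about 30 degrees falls by itself, and its foot end then overhangs the edge by 20 to 40 mm.
- board: Assembly board fixed to the bench: plywood with a black rubber top, 180 mm long (its x), 200 mm wide (its y), 12 mm thick. Origin: on the bench at the middle of the edge where the heat sink stands (the board lies from x = 0 to x = 180 mm in its own frame, z up). That 12 mm high edge is the stop.
- spare_sink: A second heat sink of the same shape and size standing free on the bench to one side, not against the board, its centre at least 180 mm from the middle of the board's edge. Origin: centre of its underside. To be left alone.
- spool: Spool of solder with green flanges, standing on the bench on the other side, 72 mm in diameter and 52 mm tall. Origin: centre of its underside. To be left alone.
Things that resemble listed ones, but are neither listed nor needed, are in the scene too. Leave any pink look-alike of the heat_sink alone.

How it is judged (in metres and radians):
At the end, for the whole second after the job is handed in: Heat sink at rest on the board, plate up, flat within 10 degrees, within 12 degrees of the board's length; foot end 55 mm outside to 20 mm inside the edge, centre line within 55 mm of the board's; spare heat sink and spool upright, moved under 30 mm (angle between heat_sink's own z axis and vertical between 1.396 and 1.745 rad and angle between heat_sink's own x axis and vertical above 2.96 rad and x of heat_sink in the frame of board between -0.055 and 0.02 m and y of heat_sink in the frame of board between -0.055 and 0.055 m and z of heat_sink in the frame of board between 0.03 and 0.05 m and angle between the z axis of heat_sink and the x axis of board, either way round below 0.21 rad and linear speed of heat_sink below 0.02 m/s and angular speed of heat_sink below 0.1 rad/s and distance of each of spare_sink, spool from where it was at the start of the episode below 0.03 m and angle between each of spare_sink, spool's own z axis and vertical below 0.15 rad); the robot touches nothing.
It fails at once if the heat sink was lifted (the centre of its underside rose more than 80 mm) instead of tipped (height (world z) of heat_sink above 0.08 m).
It fails at once if the spare heat sink or the spool was knocked over or pushed away by more than 30 mm (distance of any of spare_sink, spool from where it was at the start of the episode above 0.03 m or angle between any of spare_sink, spool's own z axis and vertical above 0.5 rad).
It also fails if it takes over 27 s, if anything falls off the work surface, if the arm or the gripper's body presses on something with over 40 N, if the wrist force passes 120 N, or if a joint passes its speed limit or range.

## Working session

There is one attempt and no reset: what is moved stays moved. The work goes in short steps, Python scripts to look and compute and a shell command to move; the robot and the scene stay as the last step left them, time stands still between calls to the robot, and variables do not carry over. Pictures are saved under pics/ and viewed, at most 10 in all, crops included, and the job is handed in when it is done.

```bash
mkdir -p pics
cat > h.py <<'E'
import numpy as np, cv2
from bench import r, eyes, ticket
def cam(n):
    c=eyes.camera(n); np.savez(f'{n}.npz',**c); return c
def world(c):
    h,w=c['depth'].shape
    u,v=np.meshgrid(np.arange(w),np.arange(h))
    K=np.array([[float(c['fx']),0,float(c['cx'])],[0,float(c['fy']),float(c['cy'])],[0,0,1]])
    p=cv2.undistortPoints(np.stack([u,v],-1).reshape(-1,1,2).astype(np.float64),K,np.array([float(c['k1']),0,0,0])).reshape(h,w,2)
    d=c['depth']; P=np.stack([p[...,0]*d,-p[...,1]*d,-d],-1)
    W=P@np.array(c['rotation']).T+np.array(c['origin']); W[d==0]=np.nan
    return W
E
python3 - <<'E'
from h import *
ims=[]
for n in ['scene','side']:
    c=cam(n); cv2.imwrite(f'pics/{n}0.png',cv2.resize(c['color'][...,::-1],(768,576)))
    print(n,c['origin'],c['rotation'])
print(r.observe())
E
```

```text
scene [ 982.4154659  -323.61720168  582.53639421] [[ 0.68530036 -0.50036374  0.52914983]
 [ 0.72794621  0.44929823 -0.51790484]
 [ 0.02139472  0.74011298  0.67214213]]
side [ 40.4836778  775.06578633 656.17144381] [[-0.7834697   0.35989453 -0.5066075 ]
 [-0.6213404  -0.43983042  0.64844838]
 [ 0.01055163  0.82281536  0.56821082]]
{'time_s': 0.1, 'joint_positions': array([-1.36451045e+00,  4.94135781e-01,  1.34607902e+00,  4.25054810e-06,
        1.30253211e+00, -9.54903640e-02]), 'qvel': array([-3.76007428e-05, -1.68574673e-03, -2.06905662e-03, -7.72542564e-04,
        4.59956831e-04,  2.29115535e-04]), 'joint_efforts': array([ 2.40181689e-03, -8.83585525e+01, -3.84563112e+01, -9.56541385e-05,
        5.08317506e-03,  2.05333470e-05]), 'ee_pos': array([ 185.70624777, -596.44645452,  255.74737799]), 'ee_rot': array([[ 9.54810416e-01,  2.97215438e-01, -2.32410971e-04],
       [ 2.97215507e-01, -9.54809753e-01,  1.13062828e-03],
       [ 1.14131917e-04, -1.14861180e-03, -9.99999334e-01]]), 'contact_force': array([-0.34770428,  0.19283917,  0.55760112]), 'torque': array([-0.03681414,  0.0066536 ,  0.015751  ]), 'grasp_force': 0.0, 'finger_gap': 1.002173548937549}
```

View pics/scene0.png

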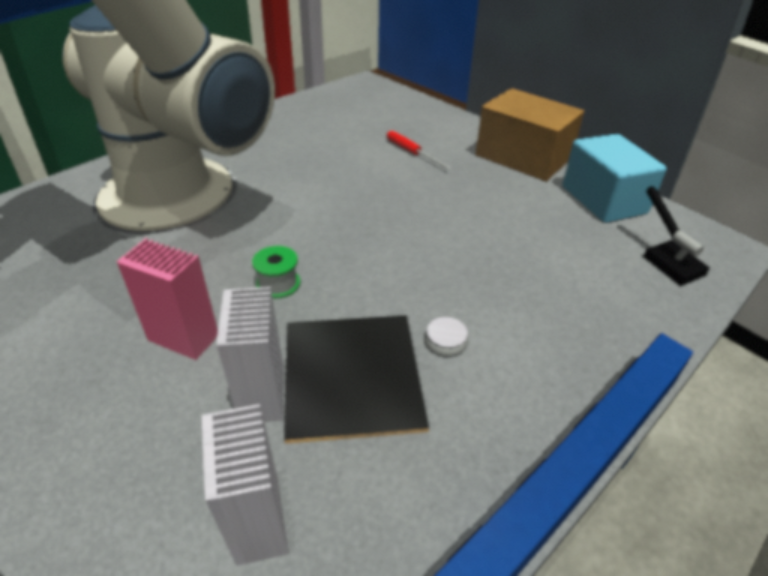

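View pics/side0.png

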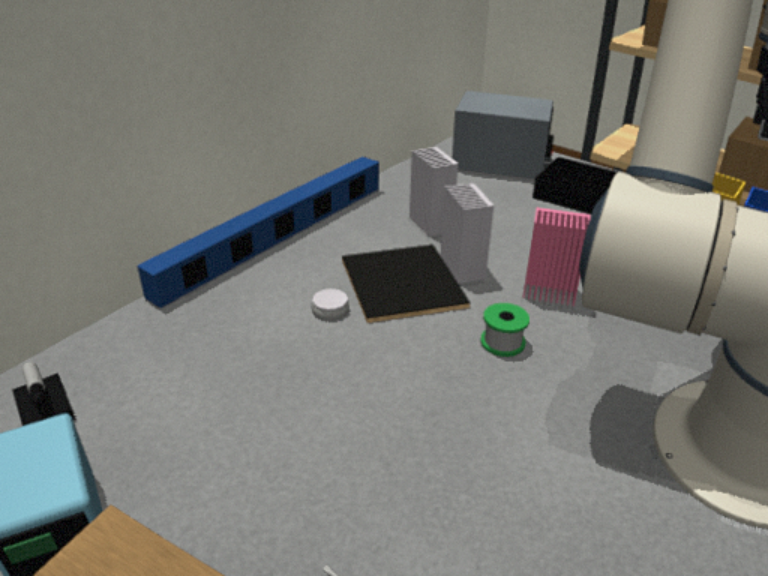

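The scene view shows the board (corners about (287,323), (407,317), (427,430), (286,438)). The target sink is at (250,350) against its left edge, with the spare at (245,480), the pink look-alike at (168,295) and the spool at (276,270). The side view agrees.

Run:
```python
from h import *
for n,boxes in [('scene',dict(sink=(215,283,290,345),spare=(200,400,285,500),pink=(115,238,205,285))),('side',dict(sink=(440,180,495,225),spare=(408,145,460,180),pink=(525,205,600,240)))]:
    c=dict(np.load(f'{n}.npz')); W=world(c)
    for k,b in boxes.items():
        x0,y0,x1,y1=[int(t/1.5) for t in b]
        w=W[y0:y1,x0:x1].reshape(-1,3); w=w[(w[:,2]>143)&(w[:,2]<158)]
        if len(w)>5:
            rc=cv2.minAreaRect(w[:,:2].astype(np.float32)); print(n,k,len(w),w.mean(0).round(),np.round(cv2.boxPoints(rc)).tolist(),np.round(rc[1]))
    g=c['color'].astype(int).max(2); m=(g<60)&(np.abs(W[...,2]-12)<5)
    if n=='scene': m[:, :int(280/1.5)]=0
    m=m.astype(np.uint8); nn,l,s,_=cv2.connectedComponentsWithStats(m)
    i=1+np.argmax(s[1:,4]); w=W[l==i]; rc=cv2.minAreaRect(w[:,:2].astype(np.float32))
    print(n,'board',s[i],w.mean(0).round(1),np.round(cv2.boxPoints(rc)).tolist(),np.round(rc[1]))
    gr=c['color'].astype(int); m=(gr[...,1]>gr[...,0]+60)&(gr[...,1]>gr[...,2]+40)&(np.abs(W[...,2]-52)<6); w=W[m];print('spool',len(w),w.mean(0).round() if len(w) else 0)
```

```text
scene sink 1191 [ 563. -135.  148.] [[508.0, -130.0], [583.0, -185.0], [616.0, -140.0], [541.0, -85.0]] [56. 93.]
scene spare 2000 [ 707. -240.  148.] [[652.0, -243.0], [733.0, -284.0], [759.0, -234.0], [678.0, -192.0]] [57. 91.]
scene pink 920 [ 401. -166.  148.] [[343.0, -157.0], [366.0, -210.0], [452.0, -173.0], [429.0, -119.0]] [94. 58.]
scene board [ 191  211   94   81 6380] [627.4 -32.1  11.4] [[487.0, -38.0], [646.0, -156.0], [751.0, -14.0], [592.0, 104.0]] [176. 198.]
spool 415 [395.   9.  52.]
side sink 402 [ 560. -131.  149.] [[508.0, -130.0], [587.0, -185.0], [619.0, -139.0], [540.0, -84.0]] [56. 96.]
side spare 310 [ 703. -234.  150.] [[650.0, -238.0], [733.0, -286.0], [762.0, -235.0], [679.0, -187.0]] [59. 96.]
side pink 279 [ 402. -169.  150.] [[348.0, -154.0], [372.0, -211.0], [452.0, -177.0], [428.0, -120.0]] [87. 62.]
side board [ 228  163   85   49 2736] [613.3 -17.6  14.2] [[485.0, -36.0], [645.0, -156.0], [753.0, -13.0], [592.0, 108.0]] [179. 201.]
spool 398 [393.  11.  54.]
```

```bash
python3 -m creep '[[40,-26,0,-0.07],[80,-52,0,-0.14],[120,-78,0,-0.21],[160,-105,0,-0.28],[200,-131,0,-0.35],[240,-157,0,-0.42],[280,-183,0,-0.49],[320,-209,0,-0.56],[360,-235,0,-0.634],[400,-261,0,-0.634]]' 0 20; python3 -m creep '[[15,0,0,0],[30,0,0,0],[45,0,0,0],[54,0,0,0],[54,0,0,0],[54,0,0,0],[54,0,0,0],[54,0,0,0],[54,0,0,0],[54,0,0,0]]'
python3 - <<'E'
from h import *
s=r.observe(); print(s['ee_pos'],s['ee_rot'].round(3).tolist(),s['time_s'])
E
```

```text
time_s: 1.1
ee_pos: [491.0, -226.9, 256.2]
ee_rot: [[0.591, 0.807, -0.0], [0.807, -0.591, 0.0], [-0.0, -0.0, -1.0]]
contact_force: [-0.3, -0.2, -0.5]
finger_gap: 0.0
grasp_force: 0.0
time_s: 2.1
ee_pos: [522.0, -185.4, 256.3]
ee_rot: [[0.593, 0.805, 0.0], [0.805, -0.593, -0.0], [0.0, 0.0, -1.0]]
contact_force: [0.5, 0.7, 0.2]
finger_gap: 0.001
grasp_force: 0.0
[ 522.03440424 -185.40581832  256.31199193] [[0.593, 0.805, 0.0], [0.805, -0.593, -0.0], [0.0, 0.0, -1.0]] 2.1
```

```bash
python3 -m creep '[[0,2,25,0],[0,2,50,0],[0,2,75,0],[0,2,95,0],[0,2,100,0],[0,2,100,0],[5,2,100,0],[10,2,100,0],[14,2,100,0],[18,2,100,0]]'; python3 -m creep '[[4,0,0,0],[8,0,0,0],[12,0,0,0],[17,0,0,0],[22,0,0,0],[27,0,0,0],[32,0,0,0],[37,0,0,0],[42,0,0,0],[47,0,0,0]]';python3 - <<'E'
from h import *
c=cam('side'); cv2.imwrite('pics/side1.png',cv2.resize(c['color'][60:260,150:420,::-1],None,fx=2.5,fy=2.5))
E
```

```text
time_s: 3.1
ee_pos: [534.9, -171.5, 156.8]
ee_rot: [[0.593, 0.805, 0.001], [0.805, -0.593, -0.0], [0.0, 0.001, -1.0]]
contact_force: [-0.7, -0.1, 0.9]
finger_gap: 0.002
grasp_force: 0.0
time_s: 4.1
ee_pos: [562.5, -133.6, 156.3]
ee_rot: [[0.593, 0.805, -0.0], [0.805, -0.593, 0.0], [0.0, -0.0, -1.0]]
contact_force: [-0.7, -1.5, 1.3]
finger_gap: -0.0
grasp_force: 0.6
```

View pics/side1.png

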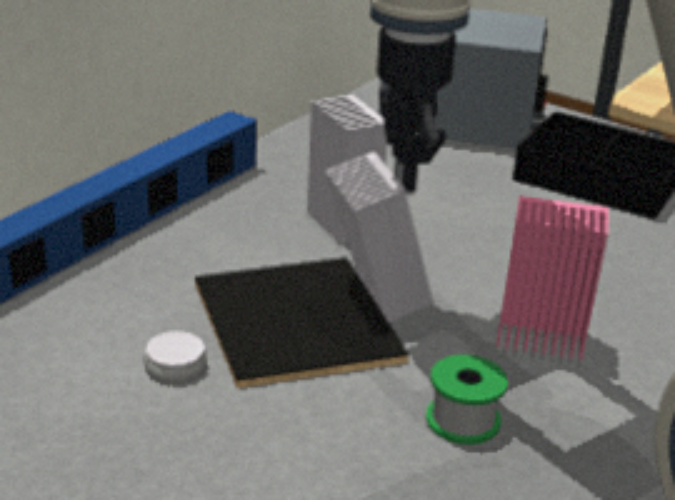

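The sink (top at (365,180) in the crop) is tipping onto the board, with its foot held at the board's edge at (410,315). I'll keep pushing.

```bash
python3 -m creep '[[5,0,0,0],[10,0,0,0],[15,0,0,0],[20,0,0,0],[25,0,0,0],[30,0,0,0],[35,0,0,0],[40,0,0,0],[45,0,0,0],[50,0,0,0]]'; python3 -m creep '[[4,0,0,0],[8,0,0,0],[12,0,0,0],[16,0,0,0],[20,0,0,0],[20,0,0,0],[20,0,0,0],[20,0,0,0],[20,0,0,0],[20,0,0,0]]';python3 - <<'E'
from h import *
c=cam('side'); cv2.imwrite('pics/side2.png',cv2.resize(c['color'][60:260,150:420,::-1],None,fx=2.5,fy=2.5))
E
```

```text
time_s: 5.15
ee_pos: [592.2, -93.4, 156.3]
ee_rot: [[0.593, 0.805, 0.0], [0.805, -0.593, -0.0], [0.0, 0.0, -1.0]]
contact_force: [-0.2, -0.2, -0.1]
finger_gap: -0.001
grasp_force: 0.0
time_s: 6.15
ee_pos: [603.8, -77.8, 156.3]
ee_rot: [[0.593, 0.805, -0.0], [0.805, -0.593, -0.0], [-0.0, -0.0, -1.0]]
contact_force: [0.6, 0.4, -0.1]
finger_gap: -0.001
grasp_force: 0.0
```

View pics/side2.png

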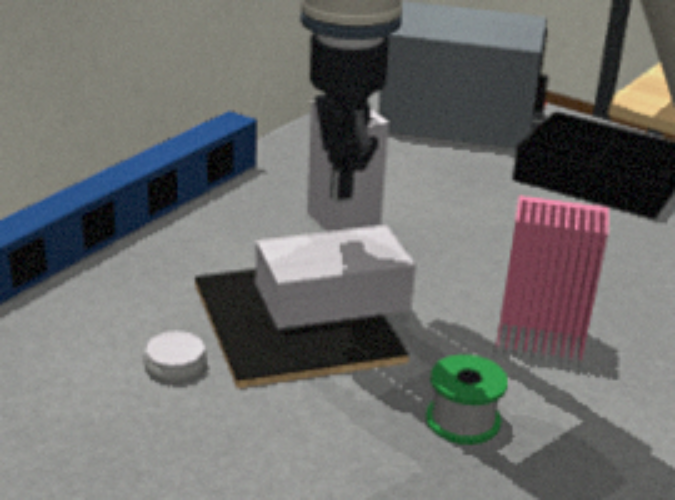

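The sink lies plate up on the board, top face corners about (257,243), (388,230), (412,262), (275,280). I'll raise the arm and measure the pose.

```bash
python3 -m creep '[[0,0,-15,0],[0,0,-30,0],[0,0,-50,0],[0,0,-70,0],[0,0,-90,0],[0,0,-110,0],[0,0,-120,0],[0,0,-120,0],[0,0,-120,0],[0,0,-120,0]]'
python3 - <<'E'
from h import *
ex=np.array([.595,.804]);ey=np.array([-.804,.595]);o=np.array([566,-97])
for n in ['side','scene']:
    W=world(cam(n)); d=W[...,:2]-o; bx=d@ex; by=d@ey
    m=(np.abs(W[...,2]-68)<8)&(bx>-90)&(bx<190)&(abs(by)<100)
    m=m.astype(np.uint8); nn,l,s,_=cv2.connectedComponentsWithStats(m); i=1+np.argmax(s[1:,4]); k=l==i
    P=np.stack([bx[k],by[k]],-1).astype(np.float32); rc=cv2.minAreaRect(P)
    A=np.c_[P,np.ones(len(P))]; print(n,len(P),W[k][:,2].mean(),np.round(cv2.boxPoints(rc)).tolist(),np.round(rc[1]),np.linalg.lstsq(A,W[k][:,2],rcond=None)[0])
    for nm,c in [('spare',(705,-237)),('spool',(395,9))]:
        z=W[np.hypot(W[...,0]-c[0],W[...,1]-c[1])<70]; z=z[z[:,2]>(143 if nm=='spare' else 47)]; print(nm,len(z),z.mean(0).round())
E
```

```text
time_s: 7.2
ee_pos: [603.4, -77.6, 275.1]
ee_rot: [[0.593, 0.805, -0.002], [0.805, -0.593, 0.0], [-0.001, -0.002, -1.0]]
contact_force: [0.1, 0.1, -0.8]
finger_gap: -0.002
grasp_force: 0.0
side 1171 69.46328893586148 [[-35.0, -68.0], [117.0, -70.0], [119.0, 26.0], [-34.0, 28.0]] [ 96. 152.] [-4.95713670e-03 -3.56874642e-02  6.91928452e+01]
spare 306 [ 704. -234.  150.]
spool 489 [392.  12.  53.]
scene 3119 67.11146676478178 [[-34.0, -66.0], [117.0, -67.0], [118.0, 26.0], [-33.0, 27.0]] [ 93. 151.] [1.90033207e-03 1.34679662e-02 6.73617260e+01]
spare 2034 [ 707. -241.  148.]
spool 501 [396.   8.  51.]
```

Foot end at x = -34 mm, centre line at y = -20 mm, yaw about 1°, lying flat, and the spare and spool have not moved. Everything is within limits and the arm is clear.

```bash
python3 -c "
from bench import ticket
print(ticket.finish_job())"
```

```text
the job is handed in; nothing more can be done
None
```

The heat sink was tipped onto the board and lies flat, plate up, its foot end overhanging the edge by about 34 mm and its centre line 20 mm off the board's; the spare sink and spool did not move, and the job is handed in (no verdict was returned).

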